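# Swap three mini pedals into their own trays

### The job

The three finished mini pedals are lying in each other's trays: put each one into the tray of its own colour, flat on the tray floor and right way up, using the empty grey tray as the parking place on the way and leaving it empty again. Never lay a pedal on the bare bench, as it would scratch the bench or the paint, and leave the hex key set, the baseplate and the jack driver where they are.

Things in the scene. Friction and masses are not known exactly. Their poses are not given: they have to be found in the camera images.
- pedal_green: green mini guitar pedal, a die-cast box 93 (x) by 38 (y) by 31 (z) mm, about 0.22 kg, with a steel footswitch (10 mm tall, towards -x) and a black knob (11 mm tall, towards +x) on top. Origin: centre of its underside; z up; x along its length. At the start it lies in a tray of another colour, lengthwise.
- pedal_blue: blue mini guitar pedal, a die-cast box 93 (x) by 38 (y) by 31 (z) mm, about 0.22 kg, with a steel footswitch (10 mm tall, towards -x) and a black knob (11 mm tall, towards +x) on top. Origin: centre of its underside; z up; x along its length. At the start it lies in a tray of another colour, lengthwise.
- pedal_yellow: yellow mini guitar pedal, a die-cast box 93 (x) by 38 (y) by 31 (z) mm, about 0.22 kg, with a steel footswitch (10 mm tall, towards -x) and a black knob (11 mm tall, towards +x) on top. Origin: centre of its underside; z up; x along its length. At the start it lies in a tray of another colour, lengthwise.
- tray_green: green shallow tray fixed to the bench, 125 (x) by 70 (y) mm outside; floor 6 mm above the bench, 113 by 58 mm inside the rim; rim 6 mm wide, its top 10 mm above the bench. Origin: centre of its underside, on the bench; x along its length. Home of the green pedal; room for one pedal; holds a pedal of another colour at the start.
- tray_blue: blue shallow tray fixed to the bench, 125 (x) by 70 (y) mm outside; floor 6 mm above the bench, 113 by 58 mm inside the rim; rim 6 mm wide, its top 10 mm above the bench. Origin: centre of its underside, on the bench; x along its length. Home of the blue pedal; room for one pedal; holds a pedal of another colour at the start.
- tray_yellow: yellow shallow tray fixed to the bench, 125 (x) by 70 (y) mm outside; floor 6 mm above the bench, 113 by 58 mm inside the rim; rim 6 mm wide, its top 10 mm above the bench. Origin: centre of its underside, on the bench; x along its length. Home of the yellow pedal; room for one pedal; holds a pedal of another colour at the start.
- tray_grey: grey shallow tray fixed to the bench, 125 (x) by 70 (y) mm outside; floor 6 mm above the bench, 113 by 58 mm inside the rim; rim 6 mm wide, its top 10 mm above the bench. Origin: centre of its underside, on the bench; x along its length. The spare tray, empty at the start; room for one pedal.
- hex_key_set: red plastic hex key holder with dark keys, 34 (x, 40 over the keys) by 90 (y) by 22 (z) mm, lying loose on the bench; origin: centre of its underside. To be left alone.
- baseplate: bare zinc pedal baseplate, 68 (x) by 110 (y) by 4 (z) mm, lying loose on the bench; origin: centre of its underside. To be left alone.
- jack_driver: squat brass jack socket driver standing loose on its 22 mm wide end, 34 mm in diameter, 58 mm tall; origin: centre of its underside. To be left alone.
There are look-alikes about, which are no part of the job. What is meant by the pedal_green is not red or white, and is the larger of those in its own colour.

How it is judged:
By the outcome, as a careful person would: the job done as asked, in the order asked, and still so for the second after the job is handed in, with the robot touching nothing.
It also fails if it takes over 112 s, if anything falls off the work surface, if the arm or the gripper's body presses on something with over 40 N, if the wrist force passes 120 N, or if a joint passes its speed limit or range.

### The arm

A 6-joint arm with a two-finger parallel gripper is mounted at the origin on the work surface. World frame = base frame: x ahead of the robot, y to its left, z up, the work surface at z = 0. Lengths are in m, angles in rad, forces in N, time in s.
With the tool pointing down it reaches from about 0.375 to 0.9 m from the base axis. Payload 3.1 kg.
Tool frame: the origin (TCP) lies between the finger pads; the fingertips stand 17 mm ahead of it and the grasp point (between the pads) lies 2 mm behind it; z points along the fingers, y is the line along which they close (so a half turn about z gives the same grasp; the last joint's range is limited). The gripper opens to 85 mm and grips with 20 to 120 N. Pads are 22 mm wide; open, the fingers measure 114 mm over their backs; the gripper's body (76 mm by 85 mm) begins 54 mm behind the grasp point. The pads swing forward as they close: fully open they stand 13 mm farther back than shut.
Start: joints at [0.928, 0.527, 1.433, -0, 1.181, -0.178], TCP at [0.28, 0.559, 0.248] pointing down, gripper open.
Joint ranges: [-3.08, 3.08], [-0.75, 2.2], [0.22, 2.44], [-1.43, 4.57], [0, 2.65], [-2.85, 2.85]. Speed limits (rad/s): [2.79, 2.79, 3.14, 3.14, 3.14, 3.14].

### API

Orientations are given as a unit quaternion [x, y, z, w].
In Python, from station import sense, vision, order gives the robot as it stands.
- The arm moves only by the shell command python3 -m crank 'ROWS' [OPENING] [FORCE]. ROWS is JSON, a list of rows, each an object with "dp": the shift along the world's x, y, z in units of 30 mm (1.0 is 30 mm), a list of three; "angular": the turn, a rotation vector about the world's x, y, z in degrees, a list of three. In form: [{"dp": [dx, dy, dz], "angular": [ax, ay, az]}, ...]. A call has 1 to 20 rows; each row shifts and turns the commanded pose from where the row before left it; what a row does not reach is not made up. A row lasts 1/10 s, in which the tool goes at most 50 mm and 8.59 degrees, less where a joint would pass 70% of its speed; a pose out of reach is approached as far as the arm can. A call is refused whole if a number of a shift passes 1 or a number of a turn 8.59, either way. A call with a gripper value outside its range is refused whole. OPENING is the closure, from 0 (fully open) to 1 (shut), set as the call begins (- or left out, the last holds). The fingers move at their own pace and stop on an object; FORCE is the grip in N (left out, the last holds). Time passes only in rows, so rows that do not move let the fingers close. It gives the time, the measured TCP pose, the force, the opening and the grip force at its end, in the units of the state.
- sense(): the state, without advancing time (a new reading comes with each control period).
- vision.snapshot(name): name is "scene" or "top" or "wrist"; returns a dict with "image" (400x640x3 uint8, blue, green, red), "range_z" (400x640 float32, m along the optical axis (not along the pixel's ray), 0 where there is no reading), "mtx" (3x3 intrinsics, pixels), "pose" (4x4, takes a point from camera to world coordinates); the wrist camera has in their place "mount" (4x4, takes a point from camera to tool coordinates, whose origin is the TCP and whose axes are the flange's). Camera axes: x right, y down, z forward; pixel columns grow to the right and rows downward; lengths in m; the calibration is good to about 2 mm. The wrist camera is an equidistant fisheye: a pixel r from the principal point sees the ray r / f radians off the axis. A picture is of the moment at which its call begins: read the wrist's pose just before it.
- order.sign_off(): hands the job in; it is judged then, once.
The state is a dict: "t": time; "q": joint angles; "qd": joint speeds; "tau": joint torques, N m; "tcp_pos": TCP position; "tool_rot": TCP orientation; "force": force on the tool from outside, world axes, zero at the start; "ft_torque": the same for the moment, N m; "finger_gap": opening from 0.0 (shut) to 1.0 (fully open); "gripper_force": force on a finger pad.
Only numpy, scipy, OpenCV 4.12 (cv2) and the standard library are available. Lean on these libraries where they do the work, as an engineer would, in place of code of your own. Each camera call takes 0.05 s, during which the arm holds its last target. There are 200 camera calls.

## Working session

There is one attempt and no reset: what is moved stays moved. The work goes in short steps, Python scripts to look and compute and a shell command to move; the robot and the scene stay as the last step left them, time stands still between calls to the robot, and variables do not carry over. Pictures are saved under pics/ and viewed, at most 14 in all, crops included, and the job is handed in when it is done.

```bash
ls; mkdir -p pics
cat > h.py <<'E'
import numpy as np, cv2
from station import sense, vision, order
def world(s):
    z=s["range_z"]; K=s["mtx"]; v,u=np.mgrid[:z.shape[0],:z.shape[1]]
    p=np.stack([(u-K[0,2])/K[0,0]*z,(v-K[1,2])/K[1,1]*z,z],-1)
    T=np.array(s["pose"]); return p@T[:3,:3].T+T[:3,3]
E
python3 - <<'E'
from h import *
for n in("top","scene"):
    s=vision.snapshot(n); np.savez(n+"0.npz",**{k:np.array(v) for k,v in s.items()}); cv2.imwrite(f"pics/{n}0.png",s["image"]); 
    print(n,np.array(s["mtx"]).round(1).tolist(),np.array(s["pose"]).round(3).tolist())
print(sense())
E
```

```text
pics
top [[438.7, 0.0, 312.6], [0.0, 438.7, 201.8], [0.0, 0.0, 1.0]] [[0.023, -0.986, 0.166, 0.41], [-0.999, -0.018, 0.028, -0.016], [-0.024, -0.167, -0.986, 0.935], [0.0, 0.0, 0.0, 1.0]]
scene [[433.2, 0.0, 310.6], [0.0, 433.2, 202.0], [0.0, 0.0, 1.0]] [[-0.038, 0.671, -0.741, 1.398], [0.999, 0.039, -0.016, 0.013], [0.019, -0.741, -0.672, 0.803], [0.0, 0.0, 0.0, 1.0]]
{'t': 0.1, 'q': array([ 9.28501029e-01,  5.28359143e-01,  1.43378748e+00, -4.11085749e-06,
        1.18140134e+00, -1.78485019e-01]), 'qd': array([ 0.00067734, -0.0025839 , -0.00353438,  0.00166601, -0.00057717,
       -0.00075418]), 'tau': array([ 3.30567473e-04, -4.43303668e+01, -1.78586894e+01, -1.67230810e-04,
        3.85996420e-03, -3.87144055e-06]), 'tcp_pos': array([0.27919004, 0.5584863 , 0.24743585]), 'tool_rot': array([ 2.29831208e-01,  9.73230014e-01, -8.97231656e-04, -3.88308219e-04]), 'force': array([ 0.52728324, -0.67384445, -0.12199914]), 'ft_torque': array([-0.00814044,  0.03715772,  0.00915642]), 'gripper_force': 0.0, 'finger_gap': 1.001721429304235}
```

View pics/top0.png

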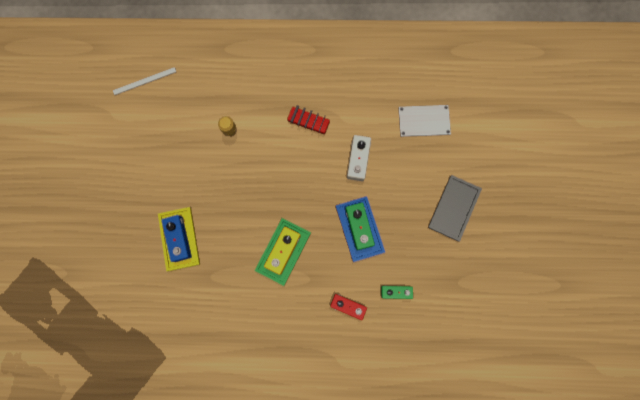

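View pics/scene0.png

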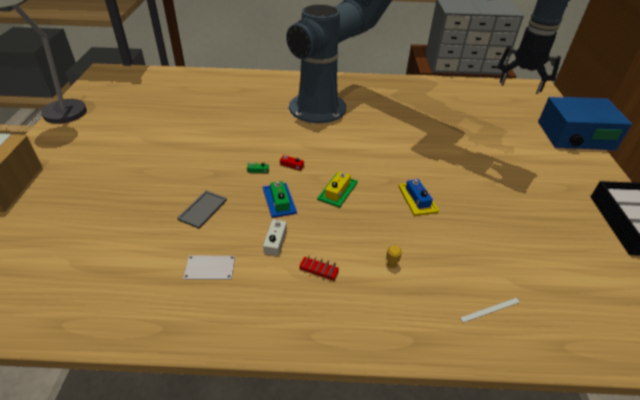

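The top view shows green in the blue tray (360,229), yellow in the green tray (283,252), blue in the yellow tray (178,239), and the grey tray empty at (455,208). The small green (397,292), red and white pedals are look-alikes. Next I measure the poses.

```bash
cat >> h.py <<'E'
TR=dict(green=(283,252),blue=(360,229),yellow=(178,239),grey=(455,208))
def rect(pts):
    (cx,cy),(w,h),a=cv2.minAreaRect((pts*1000).astype(np.float32))
    if w<h: w,h,a=h,w,a+90
    return [round(cx,1),round(cy,1)],[round(w,1),round(h,1)],round((a+90)%180-90,1)
def measure(s):
    P=world(s); v,u=np.mgrid[:400,:640]
    hsv=cv2.cvtColor(s["image"],cv2.COLOR_BGR2HSV)
    for n,(cu,cv_) in TR.items():
        near=np.hypot(u-cu,v-cv_)<45
        def comp(m):
            k,l,st,ce=cv2.connectedComponentsWithStats((m&near).astype(np.uint8))
            if k<2: return None
            i=1+np.argmax(st[1:,4]); return l==i if st[i,4]>60 else None
        for lab,lo,hi in(("rim",.0045,.015),("top",.028,.043),("knobs",.044,.06)):
            m=(P[...,2]>lo)&(P[...,2]<hi)
            if lab!="knobs": m=comp(m)
            else: m=m&near
            if m is None or m.sum()<4: continue
            q=P[m]; print(n,lab,m.sum(),rect(q[:,:2]),"z",round(np.median(q[:,2])*1000,1),"hsv",np.median(hsv[m],0))
            if lab=="knobs":
                for w,mm in(("dark",m&(hsv[...,2]<60)),("steel",m&(hsv[...,2]>110))):
                    if mm.any(): print("   ",w,(P[mm].mean(0)*1000).round(1))
E
python3 - <<'E'
from h import *
s=dict(np.load("top0.npz")); measure(s)
P=world(s)
for n,(u,v) in dict(drv=(226,123),hex=(309,120),plate=(425,121),white=(359,158),red=(348,306),sgreen=(397,292),bench=(240,180)).items(): print(n,(P[v,u]*1000).round())
E
```

```text
green rim 1087 ([459.9, 70.7], [129.9, 74.8], -25.7) z 9.2 hsv [ 65. 140. 140.]
green top 780 ([461.0, 69.7], [93.0, 38.6], -25.7) z 38.0 hsv [ 30.  184.5 178. ]
green knobs 79 ([460.4, 68.8], [64.4, 16.4], -23.1) z 48.4 hsv [21. 32. 88.]
    dark [480.8  59.2  48.9]
    steel [450.3  75.3  47.8]
blue rim 1062 ([512.1, -91.4], [128.4, 75.8], 17.0) z 8.9 hsv [107. 163. 145.]
blue top 760 ([514.7, -89.5], [92.7, 40.3], 16.2) z 38.0 hsv [ 65. 145. 142.]
blue knobs 83 ([515.3, -90.7], [65.3, 16.4], 19.7) z 48.7 hsv [25. 30. 68.]
    dark [535.  -82.4  48.8]
    steel [497.  -93.7  48.1]
yellow rim 1015 ([482.9, 295.2], [129.5, 77.0], 14.9) z 9.7 hsv [ 28. 199. 174.]
yellow top 779 ([481.7, 293.0], [93.2, 40.2], 16.3) z 38.2 hsv [107. 188. 137.]
yellow knobs 85 ([481.1, 290.8], [65.8, 16.0], 20.0) z 48.7 hsv [107.  31.  57.]
    dark [502.9 297.9  48.5]
    steel [461.1 286.8  48.4]
grey rim 1898 ([560.0, -294.2], [126.6, 74.4], -24.2) z 7.8 hsv [ 20.  24. 111.]
drv [723. 194.  58.]
hex [746.  21.  18.]
plate [ 752. -234.    5.]
white [658. -87.  34.]
red [351. -67.  24.]
sgreen [ 381. -167.   20.]
bench [613. 170.   0.]
```

```bash
python3 -m crank '[{"dp":[0.675,-0.886,-0.458],"angular":[0,0,4.3]},{"dp":[0.675,-0.886,-0.458],"angular":[0,0,4.3]},{"dp":[0.675,-0.886,-0.458],"angular":[0,0,4.3]},{"dp":[0.675,-0.886,-0.458],"angular":[0,0,4.3]},{"dp":[0.675,-0.886,-0.458],"angular":[0,0,4.3]},{"dp":[0.675,-0.886,-0.458],"angular":[0,0,4.3]},{"dp":[0.675,-0.886,-0.458],"angular":[0,0,4.3]},{"dp":[0.675,-0.886,-0.458],"angular":[0,0,4.3]},{"dp":[0.675,-0.886,-0.458],"angular":[0,0,4.3]},{"dp":[0.675,-0.886,-0.458],"angular":[0,0,4.3]},{"dp":[0,0,0],"angular":[0,0,0]},{"dp":[0,0,0],"angular":[0,0,0]},{"dp":[0,0,0],"angular":[0,0,0]}]' 0 40
cat >> h.py <<'E'
def tool(target=None,ang=None):
    """units left to target (mm x,y,z) and deg of yaw left so the closing line is across a length at ang"""
    from scipy.spatial.transform import Rotation as R
    s=sense(); y=R.from_quat(s["tool_rot"]).as_matrix()[:,1]
    L=np.degrees(np.arctan2(y[1],y[0]))-90
    print("t",round(s["t"],1),"tcp",(np.array(s["tcp_pos"])*1000).round(1),"len ang",round((L+90)%180-90,1),"q6",round(s["q"][5],2),"F",np.round(s["force"],1),"gap",round(s["finger_gap"],3),"gf",round(s["gripper_force"],1))
    if target is not None: print("units",((np.array(target)-np.array(s["tcp_pos"])*1000)/30).round(2),"yaw",round((ang-L+90)%180-90,1))
E
python3 - <<'E'
from h import *
tool([482,293,30],16.3)
s=vision.snapshot("wrist"); cv2.imwrite("pics/w1.png",s["image"])
E
```

```text
t: 1.4
tcp_pos: [0.4815, 0.2937, 0.111]
tool_rot: [-0.143, 0.99, 0.0, -0.0]
force: [0.1, 0.5, 1.1]
finger_gap: 1.003
gripper_force: 0.0
t 1.4 tcp [481.5 293.7 111. ] len ang 16.4 q6 -1.51 F [0.1 0.5 1.1] gap 1.003 gf 0.0
units [ 0.02 -0.02 -2.7 ] yaw -0.1
```

View pics/w1.png

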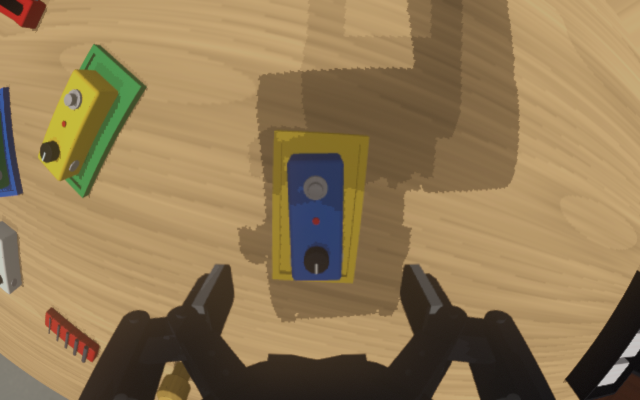

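The wrist view shows the blue pedal centred between the fingers at about (316,220), aligned. Descend, close and lift.

```bash
python3 -m crank '[{"dp":[0,0,-0.5],"angular":[0,0,0]},{"dp":[0,0,-0.5],"angular":[0,0,0]},{"dp":[0,0,-0.5],"angular":[0,0,0]},{"dp":[0,0,-0.5],"angular":[0,0,0]},{"dp":[0,0,-0.3],"angular":[0,0,0]},{"dp":[0,0,-0.2],"angular":[0,0,0]},{"dp":[0,0,-0.2],"angular":[0,0,0]},{"dp":[0,0,0],"angular":[0,0,0]},{"dp":[0,0,0],"angular":[0,0,0]}]' 0 40
python3 -m crank '[{"dp":[0,0,0],"angular":[0,0,0]},{"dp":[0,0,0],"angular":[0,0,0]},{"dp":[0,0,0],"angular":[0,0,0]},{"dp":[0,0,0],"angular":[0,0,0]},{"dp":[0,0,0],"angular":[0,0,0]},{"dp":[0,0,0],"angular":[0,0,0]},{"dp":[0,0,0],"angular":[0,0,0]},{"dp":[0,0,0],"angular":[0,0,0]},{"dp":[0,0,0],"angular":[0,0,0]},{"dp":[0,0,0],"angular":[0,0,0]}]' 1 45
```

```text
t: 2.35
tcp_pos: [0.4822, 0.2933, 0.0302]
tool_rot: [-0.143, 0.99, 0.0, 0.0]
force: [0.6, -0.0, 1.1]
finger_gap: 0.998
gripper_force: 0.0
t: 3.35
tcp_pos: [0.4824, 0.2932, 0.0304]
tool_rot: [-0.143, 0.99, 0.0, 0.0]
force: [-0.9, -0.8, 5.5]
finger_gap: 0.434
gripper_force: 47.6
```

```bash
python3 -m crank '[{"dp":[0,0,0.2],"angular":[0,0,0]},{"dp":[0,0,0.6],"angular":[0,0,0]},{"dp":[0,0,0.8],"angular":[0,0,0]},{"dp":[0,0,0.8],"angular":[0,0,0]},{"dp":[0,0,0.8],"angular":[0,0,0]},{"dp":[0,0,0.5],"angular":[0,0,0]},{"dp":[0,0,0.3],"angular":[0,0,0]},{"dp":[0,0,0],"angular":[0,0,0]}]' && python3 -m crank '[{"dp":[0.13,-0.7,0],"angular":[0,0,-2.03]},{"dp":[0.13,-1,0],"angular":[0,0,-2.03]},{"dp":[0.13,-1,0],"angular":[0,0,-2.03]},{"dp":[0.13,-1,0],"angular":[0,0,-2.03]},{"dp":[0.13,-1,0],"angular":[0,0,-2.03]},{"dp":[0.13,-1,0],"angular":[0,0,-2.03]},{"dp":[0.13,-1,0],"angular":[0,0,-2.03]},{"dp":[0.13,-1,0],"angular":[0,0,-2.03]},{"dp":[0.13,-1,0],"angular":[0,0,-2.03]},{"dp":[0.13,-1,0],"angular":[0,0,-2.03]},{"dp":[0.13,-1,0],"angular":[0,0,-2.03]},{"dp":[0.13,-1,0],"angular":[0,0,-2.03]},{"dp":[0.13,-1,0],"angular":[0,0,-2.03]},{"dp":[0.13,-1,0],"angular":[0,0,-2.03]},{"dp":[0.13,-1,0],"angular":[0,0,-2.03]},{"dp":[0.13,-1,0],"angular":[0,0,-2.03]},{"dp":[0.13,-1,0],"angular":[0,0,-2.03]},{"dp":[0.13,-1,0],"angular":[0,0,-2.03]},{"dp":[0.13,-1,0],"angular":[0,0,-2.03]},{"dp":[0.13,-0.7,0],"angular":[0,0,-2.03]}]' >/dev/null
python3 -m crank '[{"dp":[0,0,0],"angular":[0,0,0]},{"dp":[0,0,0],"angular":[0,0,0]},{"dp":[0,0,0],"angular":[0,0,0]}]'
python3 - <<'E'
from h import *
tool([560,-294,31],-24.2)
s=vision.snapshot("wrist"); cv2.imwrite("pics/w2.png",s["image"])
E
```

```text
t: 4.15
tcp_pos: [0.4823, 0.2933, 0.1507]
tool_rot: [-0.143, 0.99, 0.0, 0.001]
force: [0.6, 0.0, -0.5]
finger_gap: 0.437
gripper_force: 46.8
t: 6.45
tcp_pos: [0.5591, -0.2872, 0.1488]
tool_rot: [0.209, 0.978, 0.001, -0.002]
force: [-0.4, 0.2, -2.1]
finger_gap: 0.435
gripper_force: 46.8
t 6.5 tcp [ 559.1 -287.2  148.8] len ang -24.1 q6 -1.8 F [-0.4  0.2 -2.1] gap 0.435 gf 46.8
units [ 0.03 -0.23 -3.93] yaw -0.1
```

View pics/w2.png

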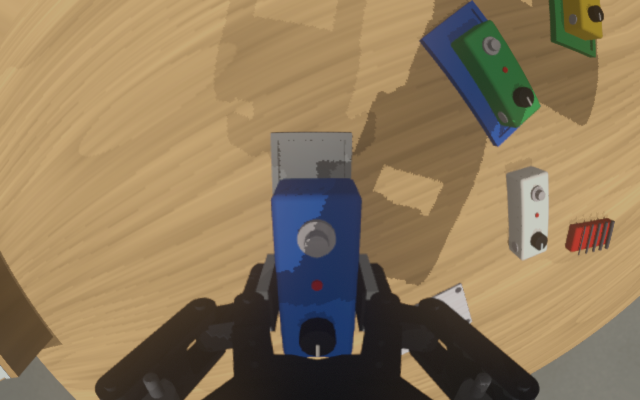

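The blue pedal is held square at (317,280), with the grey tray straight behind it. Now lower it, checking the force before release.

```bash
python3 -m crank '[{"dp":[0.03,-0.12,-0.4],"angular":[0,0,0]},{"dp":[0,-0.11,-0.7],"angular":[0,0,0]},{"dp":[0,0,-0.7],"angular":[0,0,0]},{"dp":[0,0,-0.7],"angular":[0,0,0]},{"dp":[0,0,-0.5],"angular":[0,0,0]},{"dp":[0,0,-0.4],"angular":[0,0,0]},{"dp":[0,0,-0.2],"angular":[0,0,0]},{"dp":[0,0,-0.1],"angular":[0,0,0]},{"dp":[0,0,-0.1],"angular":[0,0,0]},{"dp":[0,0,-0.1],"angular":[0,0,0]},{"dp":[0,0,0],"angular":[0,0,0]},{"dp":[0,0,0],"angular":[0,0,0]},{"dp":[0,0,0],"angular":[0,0,0]}]'
```

```text
t: 7.8
tcp_pos: [0.5611, -0.2959, 0.0333]
tool_rot: [0.209, 0.978, -0.0, 0.0]
force: [-0.5, -0.5, -1.6]
finger_gap: 0.435
gripper_force: 46.8
```

```bash
python3 -m crank '[{"dp":[0,0,-0.05],"angular":[0,0,0]},{"dp":[0,0,-0.03],"angular":[0,0,0]},{"dp":[0,0,0],"angular":[0,0,0]},{"dp":[0,0,0],"angular":[0,0,0]},{"dp":[0,0,0],"angular":[0,0,0]}]'
python3 -m crank '[{"dp":[0,0,0],"angular":[0,0,0]},{"dp":[0,0,0],"angular":[0,0,0]},{"dp":[0,0,0],"angular":[0,0,0]},{"dp":[0,0,0],"angular":[0,0,0]},{"dp":[0,0,0],"angular":[0,0,0]},{"dp":[0,0,0],"angular":[0,0,0]},{"dp":[0,0,0],"angular":[0,0,0]},{"dp":[0,0,0.3],"angular":[0,0,0]},{"dp":[0,0,0.7],"angular":[0,0,0]},{"dp":[0,0,1],"angular":[0,0,0]},{"dp":[0,0,1],"angular":[0,0,0]},{"dp":[0,0,0.7],"angular":[0,0,0]},{"dp":[0,0,0.3],"angular":[0,0,0]},{"dp":[0,0,0],"angular":[0,0,0]}]' 0
python3 - <<'E'
from h import *
tool([461,69.7,30],-25.7)
measure(vision.snapshot("top"))
E
```

```text
t: 8.3
tcp_pos: [0.561, -0.2958, 0.0305]
tool_rot: [0.209, 0.978, -0.0, 0.0]
force: [-0.0, 0.1, -1.7]
finger_gap: 0.435
gripper_force: 46.9
t: 9.7
tcp_pos: [0.5617, -0.2962, 0.1523]
tool_rot: [0.209, 0.978, -0.001, 0.002]
force: [-0.3, 0.1, -0.5]
finger_gap: 0.998
gripper_force: 0.0
t 9.7 tcp [ 561.7 -296.2  152.3] len ang -24.2 q6 -1.81 F [-0.3  0.1 -0.5] gap 0.998 gf 0.0
units [-3.36 12.2  -4.08] yaw -1.5
yellow rim 1921 ([482.3, 294.6], [125.9, 77.5], 13.0) z 8.1 hsv [ 29. 192. 214.]
```

```bash
python3 -m crank '[{"dp":[-0.258,0.938,-0.1],"angular":[0,0,-0.115]},{"dp":[-0.258,0.938,-0.1],"angular":[0,0,-0.115]},{"dp":[-0.258,0.938,-0.1],"angular":[0,0,-0.115]},{"dp":[-0.258,0.938,-0.1],"angular":[0,0,-0.115]},{"dp":[-0.258,0.938,-0.1],"angular":[0,0,-0.115]},{"dp":[-0.258,0.938,-0.1],"angular":[0,0,-0.115]},{"dp":[-0.258,0.938,-0.1],"angular":[0,0,-0.115]},{"dp":[-0.258,0.938,-0.1],"angular":[0,0,-0.115]},{"dp":[-0.258,0.938,-0.1],"angular":[0,0,-0.115]},{"dp":[-0.258,0.938,-0.1],"angular":[0,0,-0.115]},{"dp":[-0.258,0.938,-0.1],"angular":[0,0,-0.115]},{"dp":[-0.258,0.938,-0.1],"angular":[0,0,-0.115]},{"dp":[-0.258,0.938,-0.1],"angular":[0,0,-0.115]},{"dp":[0,0,0],"angular":[0,0,0]},{"dp":[0,0,0],"angular":[0,0,0]},{"dp":[0,0,0],"angular":[0,0,0]}]'
python3 - <<'E'
from h import *
tool([461,69.7,30],-25.7)
s=vision.snapshot("top"); measure(s)
P=world(s); hsv=cv2.cvtColor(s["image"],cv2.COLOR_BGR2HSV); v,u=np.mgrid[:400,:640]
m=(np.hypot(u-178,v-239)<48)&(abs(hsv[...,0].astype(int)-28)<4)&(hsv[...,1]>170)&(P[...,2]>.004)
m=cv2.morphologyEx(m.astype(np.uint8),cv2.MORPH_OPEN,np.ones((3,3)))>0
q=P[m]; print("ytray",m.sum(),rect(q[:,:2]),q.mean(0)*1000)
cv2.imwrite("pics/t2.png",s["image"])
E
```

```text
t: 11.35
tcp_pos: [0.4607, 0.0694, 0.1111]
tool_rot: [0.222, 0.975, -0.0, -0.0]
force: [-0.4, -0.8, 0.1]
finger_gap: 0.993
gripper_force: 0.0
t 11.3 tcp [460.7  69.4 111.1] len ang -25.7 q6 -1.21 F [-0.4 -0.8  0.1] gap 0.993 gf 0.0
units [ 0.01  0.01 -2.7 ] yaw -0.0
green rim 67 ([423.4, 108.9], [33.9, 10.6], 76.1) z 7.7 hsv [ 66. 145.  84.]
blue rim 1067 ([512.4, -92.0], [126.6, 72.2], 18.0) z 9.0 hsv [107. 158. 164.]
blue top 758 ([514.5, -88.6], [93.0, 39.3], 15.6) z 38.1 hsv [ 65. 141. 161.]
blue knobs 85 ([512.9, -87.6], [68.3, 17.0], 11.4) z 48.3 hsv [30. 27. 84.]
    dark [535.  -82.5  49.1]
    steel [505.5 -91.8  47.8]
yellow rim 1289 ([482.3, 296.3], [128.3, 74.1], 8.5) z 8.1 hsv [ 28. 201. 189.]
grey rim 1021 ([559.6, -293.6], [125.8, 73.7], -24.0) z 9.3 hsv [ 20.  24. 124.]
grey top 778 ([559.8, -294.0], [93.7, 39.3], -23.6) z 37.9 hsv [107. 181. 158.]
grey knobs 86 ([561.1, -292.9], [65.6, 17.0], -28.0) z 48.2 hsv [27. 28. 67.]
    dark [ 579.6 -302.4   48.4]
    steel [ 550.9 -290.    48.1]
ytray 797 ([481.6, 161.7], [366.2, 115.7], 85.6) [509.95526947 306.12961163  13.33960547]
```

View pics/t2.png

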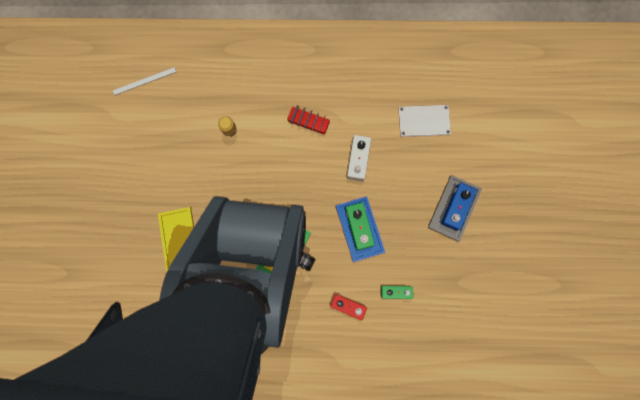

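Blue sits centred in the grey tray at (460,206). The tray yaws are noisy by depth, so I refine them from colour on frame 0 projected to the rim plane.

```bash
python3 - <<'E'
from h import *
s=dict(np.load("top0.npz")); hsv=cv2.cvtColor(s["image"],cv2.COLOR_BGR2HSV).astype(int); K=s["mtx"];T=s["pose"]; v,u=np.mgrid[:400,:640]
d=np.stack([(u-K[0,2])/K[0,0],(v-K[1,2])/K[1,1],np.ones_like(u)],-1)@T[:3,:3].T
P=T[:3,3]+d*((.010-T[2,3])/d[...,2])[...,None]
for n,h in dict(green=65,blue=107,yellow=28).items():
    m=(abs(hsv[...,0]-h)<6)&(hsv[...,1]>(190 if n=="yellow" else 110))&(np.hypot(u-TR[n][0],v-TR[n][1])<45)
    m=cv2.morphologyEx(m.astype(np.uint8),cv2.MORPH_OPEN,np.ones((2,2)))
    k,l,st,_=cv2.connectedComponentsWithStats(m); q=P[l==1+np.argmax(st[1:,4])]
    print(n,st[1:,4].max(),rect(q[:,:2]))
E
python3 -m crank '[{"dp":[0,0,-0.5],"angular":[0,0,0]},{"dp":[0,0,-0.5],"angular":[0,0,0]},{"dp":[0,0,-0.5],"angular":[0,0,0]},{"dp":[0,0,-0.5],"angular":[0,0,0]},{"dp":[0,0,-0.3],"angular":[0,0,0]},{"dp":[0,0,-0.2],"angular":[0,0,0]},{"dp":[0,0,-0.2],"angular":[0,0,0]},{"dp":[0,0,0],"angular":[0,0,0]},{"dp":[0,0,0],"angular":[0,0,0]}]' 0 45
python3 -m crank '[{"dp":[0,0,0],"angular":[0,0,0]},{"dp":[0,0,0],"angular":[0,0,0]},{"dp":[0,0,0],"angular":[0,0,0]},{"dp":[0,0,0],"angular":[0,0,0]},{"dp":[0,0,0],"angular":[0,0,0]},{"dp":[0,0,0],"angular":[0,0,0]},{"dp":[0,0,0],"angular":[0,0,0]},{"dp":[0,0,0],"angular":[0,0,0]},{"dp":[0,0,0],"angular":[0,0,0]},{"dp":[0,0,0],"angular":[0,0,0]}]' 1 45
```

```text
green 875 ([457.6, 68.0], [121.8, 67.6], -25.6)
blue 961 ([509.0, -93.3], [122.9, 68.3], 18.0)
yellow 788 ([479.3, 290.6], [122.8, 70.2], 12.7)
t: 12.3
tcp_pos: [0.4605, 0.07, 0.0307]
tool_rot: [0.222, 0.975, 0.0, 0.0]
force: [0.2, 0.2, -0.2]
finger_gap: 1.001
gripper_force: 0.0
t: 13.3
tcp_pos: [0.4604, 0.0701, 0.031]
tool_rot: [0.222, 0.975, 0.0, 0.0]
force: [-1.1, -0.4, 6.7]
finger_gap: 0.432
gripper_force: 46.5
```

```bash
python3 -m crank '[{"dp":[0,0,0.2],"angular":[0,0,0]},{"dp":[0,0,0.6],"angular":[0,0,0]},{"dp":[0,0,0.8],"angular":[0,0,0]},{"dp":[0,0,0.8],"angular":[0,0,0]},{"dp":[0,0,0.3],"angular":[0,0,0]},{"dp":[0,0,0],"angular":[0,0,0]},{"dp":[0.078,0.828,0],"angular":[0,0,4.02]},{"dp":[0.078,0.828,0],"angular":[0,0,4.02]},{"dp":[0.078,0.828,0],"angular":[0,0,4.02]},{"dp":[0.078,0.828,0],"angular":[0,0,4.02]},{"dp":[0.078,0.828,0],"angular":[0,0,4.02]},{"dp":[0.078,0.828,0],"angular":[0,0,4.02]},{"dp":[0.078,0.828,0],"angular":[0,0,4.02]},{"dp":[0.078,0.828,0],"angular":[0,0,4.02]},{"dp":[0.078,0.828,0],"angular":[0,0,4.02]},{"dp":[0,0,0],"angular":[0,0,0]},{"dp":[0,0,0],"angular":[0,0,0]},{"dp":[0,0,0],"angular":[0,0,0]}]'
python3 - <<'E'
from h import *
tool([481.5,293.5,31],10.5)
s=vision.snapshot("wrist"); cv2.imwrite("pics/w3.png",s["image"])
E
```

```text
t: 15.1
tcp_pos: [0.4804, 0.2927, 0.1104]
tool_rot: [-0.091, 0.996, -0.001, -0.001]
force: [-0.9, -0.1, -2.0]
finger_gap: 0.437
gripper_force: 46.1
t 15.1 tcp [480.4 292.7 110.4] len ang 10.5 q6 -1.4 F [-0.9 -0.1 -2. ] gap 0.437 gf 46.1
units [ 0.04  0.03 -2.65] yaw 0.0
```

View pics/w3.png

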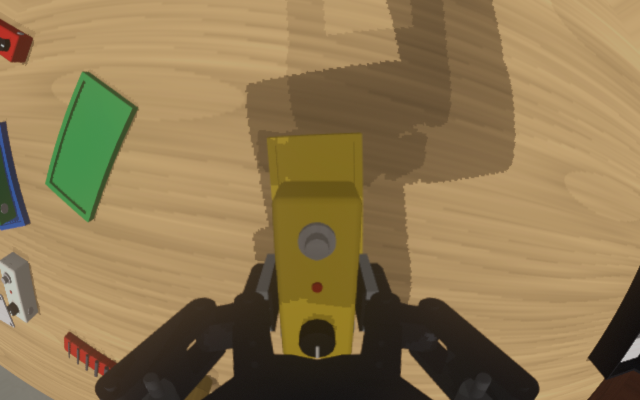

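The yellow pedal is in line with its tray, whose end edge runs from x=268 to 363. Lower and release.

```bash
python3 -m crank '[{"dp":[0.03,0,-0.4],"angular":[0,0,0]},{"dp":[0,0,-0.6],"angular":[0,0,0]},{"dp":[0,0,-0.6],"angular":[0,0,0]},{"dp":[0,0,-0.4],"angular":[0,0,0]},{"dp":[0,0,-0.2],"angular":[0,0,0]},{"dp":[0,0,-0.15],"angular":[0,0,0]},{"dp":[0,0,-0.1],"angular":[0,0,0]},{"dp":[0,0,-0.1],"angular":[0,0,0]},{"dp":[0,0,-0.08],"angular":[0,0,0]},{"dp":[0,0,0],"angular":[0,0,0]},{"dp":[0,0,0],"angular":[0,0,0]},{"dp":[0,0,0],"angular":[0,0,0]}]'
```

```text
t: 16.35
tcp_pos: [0.4825, 0.2937, 0.0329]
tool_rot: [-0.092, 0.996, 0.0, 0.0]
force: [-1.1, -0.2, -2.8]
finger_gap: 0.433
gripper_force: 46.1
```

```bash
python3 -m crank '[{"dp":[0,0,-0.05],"angular":[0,0,0]},{"dp":[0,0,0],"angular":[0,0,0]},{"dp":[0,0,0],"angular":[0,0,0]},{"dp":[0,0,0],"angular":[0,0,0]}]'
python3 -m crank '[{"dp":[0,0,0],"angular":[0,0,0]},{"dp":[0,0,0],"angular":[0,0,0]},{"dp":[0,0,0],"angular":[0,0,0]},{"dp":[0,0,0],"angular":[0,0,0]},{"dp":[0,0,0],"angular":[0,0,0]},{"dp":[0,0,0],"angular":[0,0,0]},{"dp":[0,0,0],"angular":[0,0,0]},{"dp":[0,0,0.3],"angular":[0,0,0]},{"dp":[0,0,0.7],"angular":[0,0,0]},{"dp":[0,0,1],"angular":[0,0,0]},{"dp":[0,0,0.7],"angular":[0,0,0]},{"dp":[0,0,0.3],"angular":[0,0,0]},{"dp":[0,0,0],"angular":[0,0,0]}]' 0
python3 -m crank '[{"dp":[0.082,-0.98,0],"angular":[0,0,0.42]},{"dp":[0.082,-0.98,0],"angular":[0,0,0.42]},{"dp":[0.082,-0.98,0],"angular":[0,0,0.42]},{"dp":[0.082,-0.98,0],"angular":[0,0,0.42]},{"dp":[0.082,-0.98,0],"angular":[0,0,0.42]},{"dp":[0.082,-0.98,0],"angular":[0,0,0.42]},{"dp":[0.082,-0.98,0],"angular":[0,0,0.42]},{"dp":[0.082,-0.98,0],"angular":[0,0,0.42]},{"dp":[0.082,-0.98,0],"angular":[0,0,0.42]},{"dp":[0.082,-0.98,0],"angular":[0,0,0.42]},{"dp":[0.082,-0.98,0],"angular":[0,0,0.42]},{"dp":[0.082,-0.98,0],"angular":[0,0,0.42]},{"dp":[0.082,-0.98,0],"angular":[0,0,0.42]},{"dp":[0,0,0],"angular":[0,0,0]},{"dp":[0,0,0],"angular":[0,0,0]},{"dp":[0,0,0],"angular":[0,0,0]}]'
python3 - <<'E'
from h import *
tool([514.5,-89.2,30.5],16)
s=vision.snapshot("top"); measure(s)
E
```

```text
t: 16.75
tcp_pos: [0.4823, 0.2937, 0.0311]
tool_rot: [-0.092, 0.996, -0.0, 0.0]
force: [0.4, -0.1, -2.7]
finger_gap: 0.434
gripper_force: 46.1
t: 18.05
tcp_pos: [0.4831, 0.294, 0.1227]
tool_rot: [-0.092, 0.996, 0.0, 0.002]
force: [0.3, -0.2, -0.1]
finger_gap: 0.999
gripper_force: 0.0
t: 19.65
tcp_pos: [0.5133, -0.0875, 0.1203]
tool_rot: [-0.139, 0.99, 0.001, -0.001]
force: [0.2, 0.3, -0.3]
finger_gap: 1.0
gripper_force: 0.0
t 19.6 tcp [513.3 -87.5 120.3] len ang 16.0 q6 -2.23 F [ 0.2  0.3 -0.3] gap 1.0 gf 0.0
units [ 0.04 -0.06 -2.99] yaw 0.0
green rim 1570 ([459.6, 74.1], [129.7, 65.2], -26.2) z 7.9 hsv [ 66. 150. 124.]
yellow rim 522 ([499.1, 299.7], [91.4, 76.4], 12.0) z 9.8 hsv [ 29. 190. 217.]
yellow top 398 ([499.1, 295.9], [60.8, 39.5], 11.4) z 38.0 hsv [ 28. 194. 220.]
yellow knobs 62 ([506.1, 297.6], [16.6, 16.4], -76.5) z 48.7 hsv [24.  49.  65.5]
    dark [504.5 295.3  48.6]
    steel [509.2 301.1  49. ]
grey rim 943 ([562.3, -292.8], [129.8, 71.4], -24.2) z 9.3 hsv [ 20.  22. 144.]
grey top 780 ([560.0, -294.1], [93.5, 40.0], -22.8) z 37.8 hsv [107. 175. 181.]
grey knobs 86 ([561.2, -293.0], [66.1, 16.3], -27.1) z 48.3 hsv [15. 25. 83.]
    dark [ 579.6 -302.1   48.9]
    steel [ 551.4 -290.2   47.8]
```

```bash
python3 -m crank '[{"dp":[0,0,-0.4],"angular":[0,0,0]},{"dp":[0,0,-0.7],"angular":[0,0,0]},{"dp":[0,0,-0.6],"angular":[0,0,0]},{"dp":[0,0,-0.6],"angular":[0,0,0]},{"dp":[0,0,-0.3],"angular":[0,0,0]},{"dp":[0,0,-0.2],"angular":[0,0,0]},{"dp":[0,0,-0.2],"angular":[0,0,0]},{"dp":[0,0,0],"angular":[0,0,0]},{"dp":[0,0,0],"angular":[0,0,0]}]' 0 45
python3 -m crank '[{"dp":[0,0,0],"angular":[0,0,0]},{"dp":[0,0,0],"angular":[0,0,0]},{"dp":[0,0,0],"angular":[0,0,0]},{"dp":[0,0,0],"angular":[0,0,0]},{"dp":[0,0,0],"angular":[0,0,0]},{"dp":[0,0,0],"angular":[0,0,0]},{"dp":[0,0,0],"angular":[0,0,0]},{"dp":[0,0,0],"angular":[0,0,0]},{"dp":[0,0,0],"angular":[0,0,0]},{"dp":[0,0,0],"angular":[0,0,0]}]' 1 45
```

```text
t: 20.6
tcp_pos: [0.5145, -0.0886, 0.0314]
tool_rot: [-0.139, 0.99, -0.0, 0.0]
force: [0.6, -0.1, 0.2]
finger_gap: 1.002
gripper_force: 0.0
t: 21.6
tcp_pos: [0.5146, -0.0888, 0.0317]
tool_rot: [-0.139, 0.99, -0.0, 0.0]
force: [-0.8, -0.4, 5.4]
finger_gap: 0.434
gripper_force: 47.0
```

```bash
python3 -m crank '[{"dp":[0,0,0.2],"angular":[0,0,0]},{"dp":[0,0,0.6],"angular":[0,0,0]},{"dp":[0,0,0.8],"angular":[0,0,0]},{"dp":[0,0,0.8],"angular":[0,0,0]},{"dp":[0,0,0.3],"angular":[0,0,0]},{"dp":[0,0,0],"angular":[0,0,0]},{"dp":[-0.263,0.759,0],"angular":[0,0,-5.97]},{"dp":[-0.263,0.759,0],"angular":[0,0,-5.97]},{"dp":[-0.263,0.759,0],"angular":[0,0,-5.97]},{"dp":[-0.263,0.759,0],"angular":[0,0,-5.97]},{"dp":[-0.263,0.759,0],"angular":[0,0,-5.97]},{"dp":[-0.263,0.759,0],"angular":[0,0,-5.97]},{"dp":[-0.263,0.759,0],"angular":[0,0,-5.97]},{"dp":[0,0,0],"angular":[0,0,0]},{"dp":[0,0,0],"angular":[0,0,0]},{"dp":[0,0,0],"angular":[0,0,0]}]'
python3 - <<'E'
from h import *
tool([459.5,70.5,31.7],-25.8)
s=vision.snapshot("wrist"); cv2.imwrite("pics/w4.png",s["image"])
E
```

```text
t: 23.2
tcp_pos: [0.4595, 0.0703, 0.1116]
tool_rot: [0.223, 0.975, -0.0, -0.0]
force: [-0.5, -0.3, -2.8]
finger_gap: 0.433
gripper_force: 46.1
t 23.2 tcp [459.5  70.3 111.6] len ang -25.8 q6 -1.21 F [-0.5 -0.3 -2.8] gap 0.433 gf 46.1
units [ 0.    0.01 -2.66] yaw -0.0
```

View pics/w4.png

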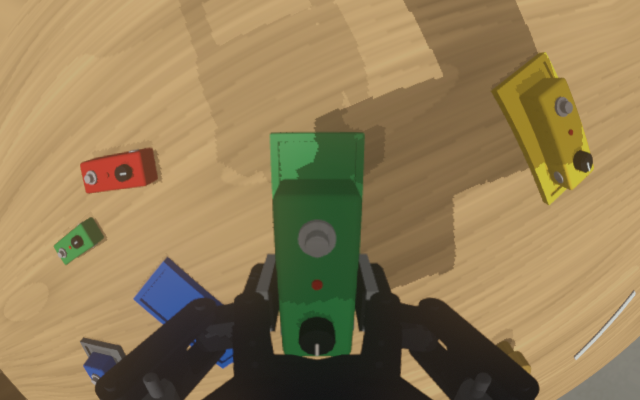

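The green pedal is square over its tray, whose end edge runs from x=271 to 363, and yellow lies in its own tray at (565,125). Lower, release, then go to grey.

```bash
python3 -m crank '[{"dp":[0,0,-0.4],"angular":[0,0,0]},{"dp":[0,0,-0.6],"angular":[0,0,0]},{"dp":[0,0,-0.6],"angular":[0,0,0]},{"dp":[0,0,-0.4],"angular":[0,0,0]},{"dp":[0,0,-0.2],"angular":[0,0,0]},{"dp":[0,0,-0.15],"angular":[0,0,0]},{"dp":[0,0,-0.1],"angular":[0,0,0]},{"dp":[0,0,-0.1],"angular":[0,0,0]},{"dp":[0,0,-0.08],"angular":[0,0,0]},{"dp":[0,0,0],"angular":[0,0,0]},{"dp":[0,0,0],"angular":[0,0,0]},{"dp":[0,0,0],"angular":[0,0,0]}]'
```

```text
t: 24.45
tcp_pos: [0.4592, 0.0709, 0.0334]
tool_rot: [0.223, 0.975, 0.0, 0.0]
force: [0.2, -0.1, -2.8]
finger_gap: 0.433
gripper_force: 46.1
```

```bash
python3 -m crank '[{"dp":[0,0,-0.05],"angular":[0,0,0]},{"dp":[0,0,0],"angular":[0,0,0]},{"dp":[0,0,0],"angular":[0,0,0]},{"dp":[0,0,0],"angular":[0,0,0]}]'
python3 -m crank '[{"dp":[0,0,0],"angular":[0,0,0]},{"dp":[0,0,0],"angular":[0,0,0]},{"dp":[0,0,0],"angular":[0,0,0]},{"dp":[0,0,0],"angular":[0,0,0]},{"dp":[0,0,0],"angular":[0,0,0]},{"dp":[0,0,0],"angular":[0,0,0]},{"dp":[0,0,0],"angular":[0,0,0]},{"dp":[0,0,0.3],"angular":[0,0,0]},{"dp":[0,0,0.7],"angular":[0,0,0]},{"dp":[0,0,1],"angular":[0,0,0]},{"dp":[0,0,0.7],"angular":[0,0,0]},{"dp":[0,0,0.3],"angular":[0,0,0]},{"dp":[0,0,0],"angular":[0,0,0]}]' 0
python3 -m crank '[{"dp":[0.258,-0.936,0],"angular":[0,0,0.15]},{"dp":[0.258,-0.936,0],"angular":[0,0,0.15]},{"dp":[0.258,-0.936,0],"angular":[0,0,0.15]},{"dp":[0.258,-0.936,0],"angular":[0,0,0.15]},{"dp":[0.258,-0.936,0],"angular":[0,0,0.15]},{"dp":[0.258,-0.936,0],"angular":[0,0,0.15]},{"dp":[0.258,-0.936,0],"angular":[0,0,0.15]},{"dp":[0.258,-0.936,0],"angular":[0,0,0.15]},{"dp":[0.258,-0.936,0],"angular":[0,0,0.15]},{"dp":[0.258,-0.936,0],"angular":[0,0,0.15]},{"dp":[0.258,-0.936,0],"angular":[0,0,0.15]},{"dp":[0.258,-0.936,0],"angular":[0,0,0.15]},{"dp":[0.258,-0.936,0],"angular":[0,0,0.15]},{"dp":[0,0,0],"angular":[0,0,0]},{"dp":[0,0,0],"angular":[0,0,0]},{"dp":[0,0,0],"angular":[0,0,0]}]'
python3 - <<'E'
from h import *
tool([560,-294.1,30.5],-23.8)
s=vision.snapshot("top"); measure(s)
E
```

```text
t: 24.85
tcp_pos: [0.4591, 0.0708, 0.0317]
tool_rot: [0.223, 0.975, 0.0, 0.0]
force: [-0.0, -0.3, -2.2]
finger_gap: 0.432
gripper_force: 46.2
t: 26.15
tcp_pos: [0.4598, 0.0708, 0.1231]
tool_rot: [0.223, 0.975, 0.0, 0.002]
force: [-0.3, -0.1, -1.0]
finger_gap: 1.002
gripper_force: 0.0
t: 27.75
tcp_pos: [0.5585, -0.2928, 0.1204]
tool_rot: [0.207, 0.978, 0.001, -0.002]
force: [-0.3, -0.6, -0.2]
finger_gap: 1.003
gripper_force: 0.0
t 27.8 tcp [ 558.5 -292.8  120.4] len ang -23.9 q6 -1.81 F [-0.3 -0.6 -0.2] gap 1.003 gf 0.0
units [ 0.05 -0.04 -3.  ] yaw 0.1
green rim 336 ([473.5, 98.6], [124.6, 17.7], -22.9) z 10.0 hsv [ 65. 151. 118.]
green top 74 ([453.2, 91.9], [63.2, 6.3], -26.0) z 37.8 hsv [ 66. 157. 111.]
yellow rim 1007 ([482.5, 294.1], [125.7, 74.0], 12.7) z 9.6 hsv [ 29. 191. 214.]
yellow top 778 ([483.4, 293.6], [93.2, 38.7], 10.4) z 38.0 hsv [ 29. 194. 216.]
yellow knobs 83 ([482.4, 294.9], [64.2, 15.3], 6.6) z 49.1 hsv [ 20.  31. 101.]
    dark [504.5 295.2  49.6]
    steel [478.8 293.6  48.7]
```

```bash
python3 -m crank '[{"dp":[0,0,-0.4],"angular":[0,0,0]},{"dp":[0,0,-0.7],"angular":[0,0,0]},{"dp":[0,0,-0.6],"angular":[0,0,0]},{"dp":[0,0,-0.6],"angular":[0,0,0]},{"dp":[0,0,-0.3],"angular":[0,0,0]},{"dp":[0,0,-0.2],"angular":[0,0,0]},{"dp":[0,0,-0.2],"angular":[0,0,0]},{"dp":[0,0,0],"angular":[0,0,0]},{"dp":[0,0,0],"angular":[0,0,0]}]' 0 45
python3 -m crank '[{"dp":[0,0,0],"angular":[0,0,0]},{"dp":[0,0,0],"angular":[0,0,0]},{"dp":[0,0,0],"angular":[0,0,0]},{"dp":[0,0,0],"angular":[0,0,0]},{"dp":[0,0,0],"angular":[0,0,0]},{"dp":[0,0,0],"angular":[0,0,0]},{"dp":[0,0,0],"angular":[0,0,0]},{"dp":[0,0,0],"angular":[0,0,0]},{"dp":[0,0,0],"angular":[0,0,0]},{"dp":[0,0,0],"angular":[0,0,0]}]' 1 45
```

```text
t: 28.7
tcp_pos: [0.5599, -0.2944, 0.0322]
tool_rot: [0.207, 0.978, -0.0, 0.0]
force: [0.3, -1.1, 0.4]
finger_gap: 1.003
gripper_force: 0.0
t: 29.7
tcp_pos: [0.56, -0.2945, 0.0323]
tool_rot: [0.207, 0.978, -0.0, 0.001]
force: [-1.0, 0.7, 4.8]
finger_gap: 0.432
gripper_force: 48.0
```

```bash
python3 -m crank '[{"dp":[0,0,0.2],"angular":[0,0,0]},{"dp":[0,0,0.6],"angular":[0,0,0]},{"dp":[0,0,0.8],"angular":[0,0,0]},{"dp":[0,0,0.8],"angular":[0,0,0]},{"dp":[0,0,0.3],"angular":[0,0,0]},{"dp":[0,0,0],"angular":[0,0,0]},{"dp":[-0.2,0.846,0],"angular":[0,0,5.1]},{"dp":[-0.2,0.846,0],"angular":[0,0,5.1]},{"dp":[-0.2,0.846,0],"angular":[0,0,5.1]},{"dp":[-0.2,0.846,0],"angular":[0,0,5.1]},{"dp":[-0.2,0.846,0],"angular":[0,0,5.1]},{"dp":[-0.2,0.846,0],"angular":[0,0,5.1]},{"dp":[-0.2,0.846,0],"angular":[0,0,5.1]},{"dp":[-0.2,0.846,0],"angular":[0,0,5.1]},{"dp":[0,0,0],"angular":[0,0,0]},{"dp":[0,0,0],"angular":[0,0,0]},{"dp":[0,0,0],"angular":[0,0,0]}]'
python3 - <<'E'
from h import *
tool([512,-91.5,32.3],17)
s=vision.snapshot("wrist"); cv2.imwrite("pics/w5.png",s["image"])
E
```

```text
t: 31.4
tcp_pos: [0.512, -0.0919, 0.1122]
tool_rot: [-0.147, 0.989, -0.0, 0.0]
force: [-0.1, -1.3, -2.0]
finger_gap: 0.434
gripper_force: 47.2
t 31.4 tcp [512.  -91.9 112.2] len ang 16.9 q6 -2.26 F [-0.1 -1.3 -2. ] gap 0.434 gf 47.2
units [-0.    0.01 -2.66] yaw 0.1
```

View pics/w5.png

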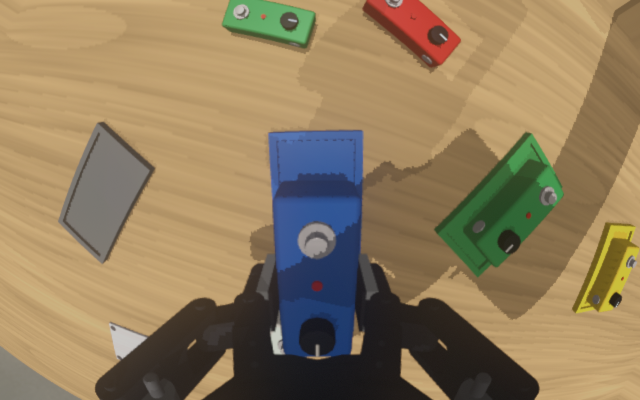

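The blue pedal is in line with its tray (edge from x=269 to 362), grey is empty at (105,190), and green lies in its tray at (500,210).

```bash
python3 -m crank '[{"dp":[0,0,-0.4],"angular":[0,0,0]},{"dp":[0,0,-0.6],"angular":[0,0,0]},{"dp":[0,0,-0.6],"angular":[0,0,0]},{"dp":[0,0,-0.4],"angular":[0,0,0]},{"dp":[0,0,-0.2],"angular":[0,0,0]},{"dp":[0,0,-0.15],"angular":[0,0,0]},{"dp":[0,0,-0.1],"angular":[0,0,0]},{"dp":[0,0,-0.1],"angular":[0,0,0]},{"dp":[0,0,-0.08],"angular":[0,0,0]},{"dp":[0,0,0],"angular":[0,0,0]},{"dp":[0,0,0],"angular":[0,0,0]},{"dp":[0,0,0],"angular":[0,0,0]}]'
python3 -m crank '[{"dp":[0,0,-0.05],"angular":[0,0,0]},{"dp":[0,0,0],"angular":[0,0,0]},{"dp":[0,0,0],"angular":[0,0,0]},{"dp":[0,0,0],"angular":[0,0,0]}]'
```

```text
t: 32.65
tcp_pos: [0.5118, -0.0912, 0.0341]
tool_rot: [-0.147, 0.989, -0.0, 0.0]
force: [0.8, -0.7, -2.2]
finger_gap: 0.43
gripper_force: 47.2
t: 33.05
tcp_pos: [0.5117, -0.0912, 0.0323]
tool_rot: [-0.147, 0.989, -0.0, 0.0]
force: [-0.3, 0.3, -1.6]
finger_gap: 0.436
gripper_force: 47.3
```

Release, lift high, then back to the left, clear of the top camera's view.

```bash
python3 -m crank '[{"dp":[0,0,0],"angular":[0,0,0]},{"dp":[0,0,0],"angular":[0,0,0]},{"dp":[0,0,0],"angular":[0,0,0]},{"dp":[0,0,0],"angular":[0,0,0]},{"dp":[0,0,0],"angular":[0,0,0]},{"dp":[0,0,0],"angular":[0,0,0]},{"dp":[0,0,0],"angular":[0,0,0]},{"dp":[0,0,0.3],"angular":[0,0,0]},{"dp":[0,0,0.7],"angular":[0,0,0]},{"dp":[0,0,1],"angular":[0,0,0]},{"dp":[0,0,1],"angular":[0,0,0]},{"dp":[0,0,1],"angular":[0,0,0]},{"dp":[0,0,1],"angular":[0,0,0]},{"dp":[0,0,1],"angular":[0,0,0]},{"dp":[0,0,0.5],"angular":[0,0,0]},{"dp":[0,0,0],"angular":[0,0,0]}]' 0 >/dev/null
python3 -m crank '[{"dp":[-0.1,-0.9,0],"angular":[0,0,0]},{"dp":[-0.1,-0.9,0],"angular":[0,0,0]},{"dp":[-0.1,-0.9,0],"angular":[0,0,0]},{"dp":[-0.1,-0.9,0],"angular":[0,0,0]},{"dp":[-0.1,-0.9,0],"angular":[0,0,0]},{"dp":[-0.1,-0.9,0],"angular":[0,0,-3]},{"dp":[-0.1,-0.9,0],"angular":[0,0,-3]},{"dp":[-0.1,-0.9,0],"angular":[0,0,-3]},{"dp":[-0.1,-0.9,0],"angular":[0,0,-3]},{"dp":[-0.4,-0.9,0],"angular":[0,0,-3]},{"dp":[-0.5,-0.9,0],"angular":[0,0,-3]},{"dp":[-0.5,-0.9,0],"angular":[0,0,-3]},{"dp":[-0.5,-0.9,0],"angular":[0,0,-3]},{"dp":[-0.5,-0.9,0],"angular":[0,0,-3]},{"dp":[-0.5,-0.9,0],"angular":[0,0,-3]},{"dp":[-0.5,-0.9,0],"angular":[0,0,-3]},{"dp":[0,0,0],"angular":[0,0,0]},{"dp":[0,0,0],"angular":[0,0,0]},{"dp":[0,0,0],"angular":[0,0,0]}]'
python3 - <<'E'
from h import *
tool()
s=vision.snapshot("top"); measure(s); cv2.imwrite("pics/t9.png",s["image"])
E
```

```text
t: 36.55
tcp_pos: [0.3827, -0.5218, 0.2263]
tool_rot: [0.139, 0.99, 0.001, -0.001]
force: [0.9, -0.7, 0.4]
finger_gap: 0.997
gripper_force: 0.0
t 36.5 tcp [ 382.7 -521.8  226.3] len ang -16.0 q6 -2.4 F [ 0.9 -0.7  0.4] gap 0.997 gf 0.0
green rim 1085 ([460.1, 71.6], [126.1, 72.9], -25.7) z 9.0 hsv [ 65. 140. 148.]
green top 769 ([458.9, 71.5], [92.7, 40.2], -25.5) z 37.9 hsv [ 65. 142. 150.]
green knobs 85 ([458.8, 72.9], [67.4, 17.1], -28.5) z 48.2 hsv [30. 28. 75.]
    dark [478.5  60.8  49.3]
    steel [437.5  81.4  46.9]
blue rim 1060 ([511.0, -93.0], [127.4, 73.6], 17.7) z 9.2 hsv [108. 175. 102.]
blue top 769 ([512.6, -90.3], [93.2, 40.2], 17.5) z 38.0 hsv [107. 176. 119.]
blue knobs 79 ([512.7, -91.3], [64.1, 16.3], 20.4) z 49.1 hsv [109.  31.  69.]
    dark [532.7 -83.2  49.6]
    steel [503.5 -93.9  49. ]
yellow rim 998 ([482.6, 295.5], [130.1, 74.8], 12.7) z 9.6 hsv [ 28. 198. 183.]
yellow top 780 ([483.3, 293.6], [93.1, 39.7], 10.5) z 38.2 hsv [ 28. 202. 185.]
yellow knobs 83 ([482.6, 295.2], [63.9, 16.9], 5.2) z 48.5 hsv [19. 35. 79.]
    dark [505.  295.4  48.7]
    steel [473.7 292.3  48.6]
grey rim 1902 ([561.1, -291.4], [127.4, 75.8], -22.6) z 7.9 hsv [ 20.  24. 118.]
```

View pics/t9.png

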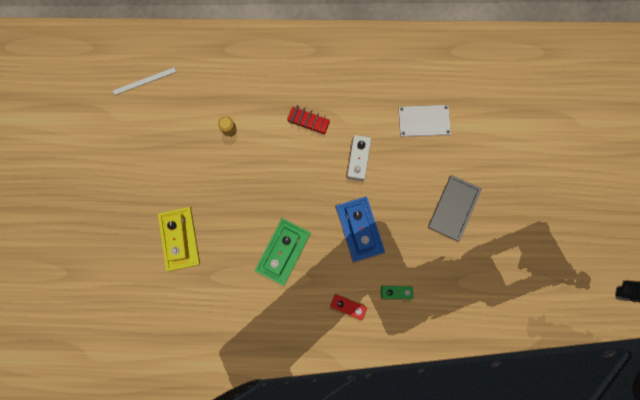

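All three pedals lie flat in their own trays (178,239), (283,252) and (360,229). Grey is empty at (455,208) and the other items are where they were.

```bash
python3 -c "
from station import order
print(order.sign_off())"
```

```text
the job is handed in; nothing more can be done
None
```

The job is handed in at about 37 s: each pedal lies flat and right way up in the tray of its own colour, the grey tray is empty again, and the final top view shows everything else where it was.

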